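# Work a core-sample tray past the bench post into its bay

### The job

Push the long white core-sample tray into the wooden bay on the bench, using only the fingertips or the outside of the fingers: feed the end nearer the short steel post (the right-hand end, seen from the robot) in behind the post first while the left-hand end is still outside, then push the left-hand end round until the whole tray lies inside the bay with its long side flush against the back wall. Never grip, lift or tip the tray, and leave the other things on the bench where they are.

Things in the scene. Friction and masses are not known exactly. Their poses are not given: they have to be found in the camera images.
- core_tray: Loose long white tray with a row of stone drill cores fixed in it (one solid piece): 260 long, 36 wide, 28 mm high, about 0.45 kg, 2 to 4 N to slide. Origin: centre of its underside. y: along it to its left end; x: across, towards the bay. Starts on the robot's side of the bay, along its mouth within about 20 degrees, shifted left so its right end is left of the post.
- left_end (a point): Point at the centre of the tray's left-hand (+y) end face, 130 mm from the tray's origin, 14 mm up.
- right_end (a point): Point at the centre of the tray's right-hand (-y) end face, 130 mm from the tray's origin, 14 mm up.
- bay: Fixed three-sided wooden fence, walls 35 high, 12 mm thick, no floor, open towards the robot. Origin: on the bench, middle of the back wall's inner face. y: along the back wall, to the left; x: into the back wall. Inside 304 mm long (y -152 to 152) and 60 mm deep (x -60 at the mouth to 0); its end walls span that depth. Yaw varies by up to 10 degrees.
- post: Fixed upright steel rod, 14 mm diameter, 50 high, just outside the bay's mouth towards its right end (near x -75, y -85 mm of the bay; varies by 10). Origin: its axis at the bench; axes parallel to the bay's. The opening from it to the left end wall is shorter than the tray; between it and the back wall the tray's width passes with room to spare.
- rock_red: Bystander: loose reddish rock, 62 x 48 mm, 42 mm high, beyond the left end of the bay. Origin under its centre.
- rock_grey: Bystander: loose grey rock, 50 x 44 mm, 34 mm high, on the right, beside the tray's right end. Origin under its centre.
- beaker: Bystander: loose empty glass beaker, 64 mm across, 85 mm high, on the right. Origin under its centre.
- dropper: Bystander: loose small amber bottle, 32 mm across, 70 mm high, on the left. Origin under its centre.
- lens: Bystander: loose black hand lens lying flat, 8 mm high, rim 48 mm across, its handle reaching 90 mm to the lens's -x side, beyond the right end of the bay. Origin under the rim's centre.
- streak_plate: Bystander: loose white ceramic plate, 60 x 60 mm, 8 mm high, on the left. Origin under its centre.

How it is judged (in metres and radians):
On the way:
1. the right-hand end is behind the post (between post and back wall) while the left-hand end is still outside the bay (y of right_end in the frame of post below -0.004 m and x of right_end in the frame of post above 0.012 m and x of left_end in the frame of bay below -0.055 m), for 0.1 s.
At the end, for the whole second after the job is handed in: The tray stands flat and at rest wholly inside the bay, its long side against the back wall at both ends (each end within 6 mm of touching it) (x of each of left_end, right_end in the frame of bay above -0.024 m and y of core_tray in the frame of bay between -0.026 and 0.026 m and height (world z) of core_tray below 0.004 m and angle between core_tray's own z axis and vertical below 0.05 rad and linear speed of core_tray below 0.01 m/s).
It fails at once if the tray is lifted off the bench (10 mm) or tipped (height (world z) of core_tray above 0.01 m or angle between core_tray's own z axis and vertical above 0.15 rad).
It fails at once if another thing on the bench is pushed away (25 mm) (distance of any of rock_red, rock_grey, beaker, dropper, lens, streak_plate from where it was at the start of the episode above 0.025 m).
It also fails if it takes over 66 s, if anything falls off the work surface, if the arm or the gripper's body presses on something with over 40 N, if the wrist force passes 120 N, or if a joint passes its speed limit or range.

### The arm

A 6-joint arm with a two-finger parallel gripper is mounted at the origin on the work surface. World frame = base frame: x ahead of the robot, y to its left, z up, the work surface at z = 0. Lengths are in mm, angles in rad, forces in N, time in s.
With the tool pointing down it reaches from about 250 to 800 mm from the base axis. Payload 3.9 kg.
Tool frame: the origin (TCP) lies on the centre line of the jaws, within the pads' length; the fingertips stand 17 mm ahead of it and the grasp point (between the pads) lies 2 mm behind it (bot.finger_overhang is the distance from the TCP to the fingertips, in mm); z points along the fingers, y is the direction in which the jaws open and shut (so a half turn about z gives the same grasp; the last joint's range is limited). The gripper opens to 85 mm and grips with 20 to 120 N. Pads are 22 mm wide; open, the fingers measure 114 mm over their backs; the gripper's body (76 mm by 85 mm) begins 54 mm behind the grasp point. The pads swing forward as they close: fully open they stand 13 mm farther back than shut.
Start: joints at [1.181, 0.26, -0.138, 1.173, 0, 1.571], TCP at [199.496, 485.609, 208.704] pointing down, gripper open.
Joint ranges: [-2.78, 2.78], [-0.83, 1.72], [-1.28, 1.37], [-1.9, 2.12], [-1.57, 1.48], [-3.14, 3.14]. Speed limits (rad/s): [2.57, 2.57, 3.14, 3.14, 3.14, 3.14].

### API

Orientations are given as a unit quaternion [x, y, z, w].
In Python, from cell import readout, eyes, ticket, bot gives the robot as it stands.
- The arm moves only by the tool move_arm, never from a script. Its argument "increments" is a list of rows, each a list of 2 entries, a list of its own where there are three numbers: the shift along the tool's x, y, z as a fraction of full scale, then the turn, a rotation vector about the tool's x, y, z as a fraction of full scale. In form: [[[x, y, z], [rx, ry, rz]], ...]. A call has 1 to 10 rows; each row shifts and turns the commanded pose from where the row before left it, along the tool's axes as they then stand; what a row does not reach is not made up. Full scale, the value 1, is 20 mm for a shift and 0.15 rad for a turn. A row lasts 1/8 s, in which the tool goes at most 62.5 mm and 10.7 degrees, less where a joint would pass 70% of its speed; a pose out of reach is approached as far as the arm can. A call with a number of a shift or a turn outside -1 to 1 is refused whole. A call with a gripper value outside its range is refused whole. "fingers" is the closure, from 0 (fully open) to 1 (shut), set as the call begins (left out, the last holds). The fingers move at their own pace and stop on an object; "squeeze" is the grip in N (left out, the last holds). Time passes only in rows, so rows that do not move let the fingers close. It gives the time, the measured TCP pose, the force and the opening at its end, in the units of the state.
- readout.get_state(): the state, without advancing time (a new reading comes with each control period).
- eyes.snapshot(name): name is "scene" or "top" or "wrist"; returns a dict with "pixels" (480x640x3 uint8, blue, green, red), "camera_matrix" (3x3 intrinsics, pixels), "view" (4x4, takes a point from world to camera coordinates); the wrist camera has in their place "T_tool_cam" (4x4, takes a point from camera to tool coordinates, whose origin is the TCP and whose axes are the flange's). Camera axes: x right, y up, looking along -z (the intrinsics and any distortion apply to the point x, -y, -z); pixel columns grow to the right and rows downward; lengths in mm; the calibration is good to about 2 mm. A picture is of the moment at which its call begins: read the wrist's pose just before it. There is no depth.
- ticket.hand_in(): hands the job in, once; it reports no verdict.
Trained networks look in the newest picture that a camera, given by its name, has taken for a name from the list of things; names that differ only in an ending like _2 or _b are one class to them, and where a whole thing is asked for, a point or a joint stands for the part that bears it (a point fixed in the world has none). Each returns a list of dicts, best first, with "conf" (0 to 1); they miss things now and then, are a little off and sometimes report something else, mostly with a low value. They report only what shows in the picture. A call takes as long as a camera call.
- eyes.look_for(label, camera): "xyz" ([x, y, z] in mm, in the coordinates of the camera as it stood for that picture, good to about 4 mm: the middle of the surface that is visible of it).
- eyes.silhouettes(label, camera): "region" (480x640 bool, what is visible of it).
The state is a dict: "t": time; "joint_pos": joint angles; "dq": joint speeds; "joint_efforts": joint torques, N m; "eef_pos": TCP position; "eef_rot": TCP orientation; "contact_force": force on the tool from outside, world axes, zero at the start; "wrist_torque": the same for the moment, N m; "grip_width": finger opening in mm.
Only numpy, scipy, OpenCV 4.12 (cv2) and the standard library are available. Lean on these libraries where they do the work, as an engineer would, in place of code of your own. Each camera call takes 0.05 s, during which the arm holds its last target. There are 200 camera calls.

## Working session

There is one attempt and no reset: what is moved stays moved. The work goes in short steps, Python scripts to look and compute and a tool call to move; the robot and the scene stay as the last step left them, time stands still between calls to the robot, and variables do not carry over. Pictures are saved under pics/ and viewed, about 8 in all and at most 12, crops included, and the job is handed in when it is done.

Besides the shell and the picture viewer there is one more tool, called after "Emit:" by a JSON object that holds its "op" and its "data". move_arm: Moves the arm, as the interface text tells. Its arguments: {"type":"object","properties":{"increments":{"type":"array","items":{"type":"array"}},"fingers":{"type":"number"},"squeeze":{"type":"number"}},"required":["increments"]}

```bash
mkdir -p pics; ls
cat > h.py <<'E'
import numpy as np,cv2
from cell import readout,eyes,ticket,bot
def back(s,uv,z):
    """pixel -> world point on plane z (fixed cameras)"""
    K=np.array(s["camera_matrix"]);V=np.array(s["view"]);Ci=np.linalg.inv(V)
    r=np.linalg.inv(K)@np.array([uv[0],uv[1],1.0]); d=Ci[:3,:3]@np.array([r[0],-r[1],-r[2]])
    o=Ci[:3,3]; return o+d*(z-o[2])/d[2]
def proj(s,p):
    K=np.array(s["camera_matrix"]);V=np.array(s["view"])
    c=V[:3,:3]@np.array(p,float)+V[:3,3]; q=K@np.array([c[0],-c[1],-c[2]]); return q[:2]/q[2]
def w(s,xyz):
    return (np.linalg.inv(np.array(s["view"]))@np.append(xyz,1))[:3]
E
python3 - <<'E'
from h import *
s=eyes.snapshot("top");cv2.imwrite("pics/top0.png",s["pixels"])
print({k:np.array(v).shape for k,v in s.items()}); print(np.array(s["camera_matrix"]),np.array(s["view"]))
for n in ["core_tray","left_end","right_end","bay","post","rock_red","rock_grey","beaker","dropper","lens","streak_plate"]:
    r=eyes.look_for(n,"top"); print(n,[(np.round(w(s,a["xyz"])),round(a["conf"],2)) for a in r[:2]])
m=eyes.silhouettes("core_tray","top")
if m:
    c=max(cv2.findContours(m[0]["region"].astype(np.uint8),0,2)[0],key=cv2.contourArea)
    b=cv2.boxPoints(cv2.minAreaRect(c)); print(b,[np.round(back(s,p,28)) for p in b])
st=readout.get_state();print(st)
E
```

```text
pics
{'pixels': (480, 640, 3), 'camera_matrix': (3, 3), 'view': (4, 4)}
[[551.28731652   0.         320.09369327]
 [  0.         551.28731652 243.14816286]
 [  0.           0.           1.        ]] [[ 1.14875686e-02 -9.99928906e-01 -3.19679681e-03  3.09639355e+01]
 [ 9.75992662e-01  1.05170693e-02  2.17549340e-01 -5.17740096e+02]
 [-2.17500253e-01 -5.61916320e-03  9.76044090e-01 -9.77747940e+02]
 [ 0.00000000e+00  0.00000000e+00  0.00000000e+00  1.00000000e+00]]
core_tray [(array([464.,  29.,  27.]), 0.66)]
left_end [(array([469.,  36.,  25.]), 0.81)]
right_end [(array([468.,  35.,  29.]), 0.68)]
bay [(array([ 634., -100.,   31.]), 0.83)]
post [(array([ 552., -157.,   28.]), 0.43)]
rock_red [(array([626., 311.,  32.]), 0.98)]
rock_grey [(array([ 414., -248.,   30.]), 0.56)]
beaker [(array([ 510., -359.,   52.]), 0.62)]
dropper [(array([426., 388.,  43.]), 0.72), (array([467.,  34.,  26.]), 0.36)]
lens [(array([ 626., -307.,   10.]), 0.9)]
streak_plate [(array([538., 423.,   7.]), 0.89)]
[[253.04951 275.50497]
 [255.1584  254.41586]
 [389.8119  267.8812 ]
 [387.703   288.9703 ]] [array([459., 164.,  28.]), array([500., 162.,  28.]), array([477., -97.,  28.]), array([436., -92.,  28.])]
{'t': 0.65, 'joint_pos': array([ 1.18101397e+00,  2.60015785e-01, -1.38119401e-01,  1.17271713e+00,
        6.99613385e-06,  1.57076800e+00]), 'dq': array([-3.60733776e-04,  1.05652624e-03, -7.34317837e-05, -9.68043502e-04,
        6.19498349e-04, -1.51561480e-03]), 'joint_efforts': array([ 1.44626247e-03, -4.05433738e+01,  2.54150802e+01,  1.22609748e-03,
        1.70724279e-04,  4.48370461e-07]), 'eef_pos': array([199.48024825, 485.5954003 , 208.68866961]), 'eef_rot': array([ 1.93645877e-01,  9.81071492e-01, -2.67883690e-05, -8.85390854e-06]), 'contact_force': array([-0.32076833,  0.72185223, -0.20436624]), 'wrist_torque': array([0.03196918, 0.00828382, 0.01755518]), 'grip_width': 85.40516576986448}
```

View pics/top0.png

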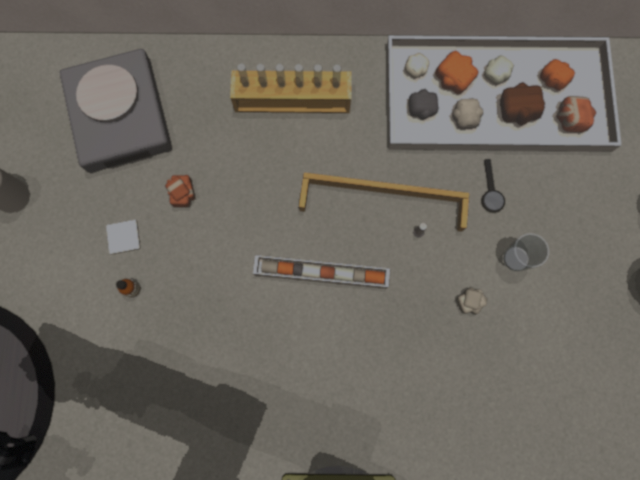

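The top view shows the bay (columns 300–468, rows 174–228), the post at about (420,228), the tray from (253,265) to (389,279) and the bystanders well clear. I'll zoom in on the bay for its corners.

Run:
```python
from h import *
s=eyes.snapshot("top");im=s["pixels"]
cv2.imwrite("pics/crop.png",cv2.resize(im[160:310,235:495],None,fx=3,fy=3,interpolation=cv2.INTER_CUBIC))
r=eyes.silhouettes("bay","top")
if r:
    m=r[0]["region"].astype(np.uint8); print(m.sum())
    hsv=cv2.cvtColor(im,cv2.COLOR_BGR2HSV); ys,xs=np.where((m>0));print(xs.min(),xs.max(),ys.min(),ys.max())
    c=max(cv2.findContours(m,0,2)[0],key=cv2.contourArea); print(cv2.approxPolyDP(c,2.5,True)[:,0].tolist())
r=eyes.silhouettes("post","top")
for a in r[:2]:
    ys,xs=np.where(a["region"]); print(a["conf"],xs.min(),xs.max(),ys.min(),ys.max())
```

```text
2215
299 469 173 230
[[304, 174], [301, 211], [305, 210], [308, 184], [456, 201], [459, 203], [458, 230], [466, 227], [468, 193]]
0.71 414 426 223 237
```

View pics/crop.png

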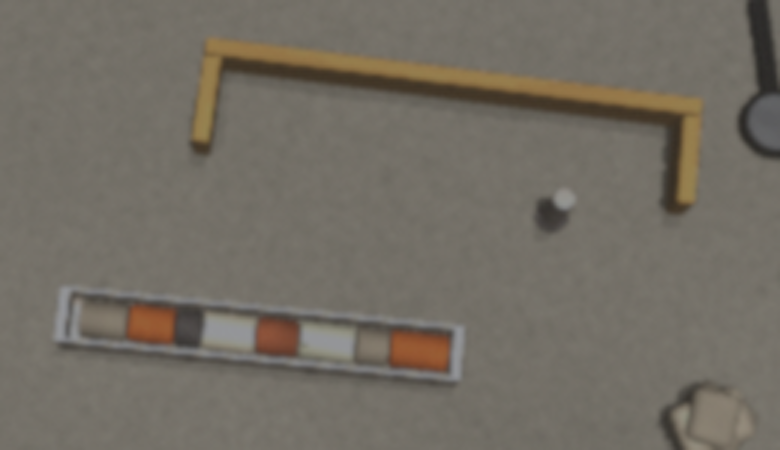

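The crop shows the bay's outline, the post top at crop (564,199), and the tray corners sharply. I'll fit box models to the colour masks.

```bash
cat >> h.py <<'E'
from scipy.optimize import minimize
def box(x0,x1,y0,y1,h): return np.array([[x,y,z] for x in(x0,x1) for y in(y0,y1) for z in(0,h)],float)
BAY=[box(0,12,-164,164,35),box(-60,0,152,164,35),box(-60,0,-164,-152,35)]
TRAY=[box(-18,18,-130,130,28)]
def place(P,p):
    c,s=np.cos(p[2]),np.sin(p[2]); return np.c_[P[:,0]*c-P[:,1]*s+p[0],P[:,0]*s+P[:,1]*c+p[1],P[:,2]]
def render(s,boxes,p,k=4):
    m=np.zeros((480*k,640*k),np.uint8)
    for b in boxes:
        q=np.array([proj(s,v) for v in place(b,p)])
        h=cv2.convexHull(((q+.5)*k*16-8).astype(np.int32)); cv2.fillConvexPoly(m,h,255,shift=4)
    return cv2.resize(m,(640,480),interpolation=cv2.INTER_AREA)/255.
def fit(s,boxes,mask,p0,roi=None):
    f=lambda v:np.abs(render(s,boxes,[v[0],v[1],v[2]/200])-mask).sum()/mask.sum()
    v0=np.array([p0[0],p0[1],p0[2]*200])
    for d in (12,4):
        r=minimize(f,v0,method="Nelder-Mead",options=dict(initial_simplex=v0+np.r_[np.zeros((1,3)),np.eye(3)*d],xatol=.1,fatol=1e-4)); v0=r.x
    return np.array([v0[0],v0[1],v0[2]/200]),r.fun
def netmask(n,cam="top"):
    r=eyes.silhouettes(n,cam); return r[0]["region"].astype(float) if r else None
def inframe(f,p):
    c,s=np.cos(f[2]),np.sin(f[2]); d=np.array(p)[:2]-f[:2]; return np.array([d[0]*c+d[1]*s,-d[0]*s+d[1]*c])
def toworld(f,p):
    c,s=np.cos(f[2]),np.sin(f[2]); return np.array([f[0]+p[0]*c-p[1]*s,f[1]+p[0]*s+p[1]*c])
E
python3 - <<'E'
from h import *
s=eyes.snapshot("top");im=s["pixels"]
hsv=cv2.cvtColor(im,cv2.COLOR_BGR2HSV)
y=((hsv[...,1]>105)&(hsv[...,0]>10)&(hsv[...,0]<30)).astype(float); y[:165]=0;y[240:]=0;y[:,:290]=0;y[:,480:]=0
b1=fit(s,BAY,y,[648,0,-.08]);print("bay hsv",b1,y.sum())
m=netmask("bay")
if m is not None: print("bay net",fit(s,BAY,m,[648,0,-.08]))
m=netmask("core_tray")
t=fit(s,TRAY,m,[468,34,-.08]);print("tray",t)
P=back(s,(235+564/3-.3,160+199/3-.3),50);print("post",P,"in bay",inframe(b1[0],P))
print("tray origin in bay",inframe(b1[0],t[0]),t[0][2]-b1[0][2])
b=im.copy()
for bx,p,c in((BAY,b1[0],(0,0,255)),(TRAY,t[0],(0,255,0))):
    for q in bx:
        for z in(0,):
            pass
        h=cv2.convexHull(np.array([proj(s,v) for v in place(q,p)],np.float32)).astype(int); cv2.polylines(b,[h],True,c)
cv2.imwrite("pics/fit.png",cv2.resize(b[160:310,235:495],None,fx=3,fy=3,interpolation=cv2.INTER_NEAREST))
E
```

```text
bay hsv (array([ 6.35844721e+02, -8.82870625e+01, -1.10224999e-01]), np.float64(0.7283254956961747)) 1426.0
bay net (array([ 6.34727852e+02, -9.01334432e+01, -1.18513730e-01]), np.float64(0.10422040473943588))
tray (array([ 4.69681504e+02,  3.30389094e+01, -8.71680540e-02]), np.float64(0.044803104279043986))
post [ 554.38903365 -158.01233812   50.        ] in bay [-73.29144795 -78.26242236]
tray origin in bay [-178.50092664  102.31141405] 0.02305694483891914
```

View pics/fit.png

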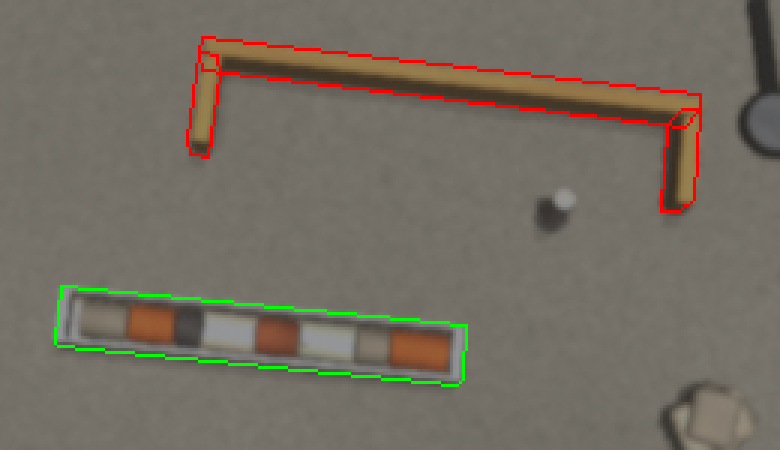

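The bay, tray and post fits overlay well: bay about (635.5,-89, yaw -0.11), post at bay (-73,-78), tray at bay (-178,102), relative yaw +0.02. The plan, in bay coordinates:
1. Push from the robot's side to (-85,98) at relative yaw 0.25.
2. Push axially on the left end for about 100 mm.
3. Swing the left end in and press the tray flush.

```bash
cat >> h.py <<'E'
from scipy.linalg import logm
from scipy.spatial.transform import Rotation as R
B=np.array([635.5,-89.,-.113])
def tf(st=None):
    st=st or readout.get_state(); T=np.eye(4);T[:3,:3]=R.from_quat(st["eef_rot"]).as_matrix();T[:3,3]=st["eef_pos"];return T
def goal(x,y,z,psi):
    T=np.eye(4);T[:3,:3]=np.c_[[-np.sin(psi),np.cos(psi),0],[np.cos(psi),np.sin(psi),0],[0,0,-1]];T[:3,3]=[x,y,z];return T
def row(T0,T1,n):
    L=np.real(logm(np.linalg.inv(T0)@T1))/n
    return np.round(L[:3,3]/20,3).tolist(),np.round(np.array([L[2,1],L[0,2],L[1,0]])/.15,3).tolist()
E
python3 - <<'E'
from h import *
print([a for a in dir(bot) if a[0]!='_'],bot.finger_overhang)
T0=tf()
G=goal(431,36,120,1.484)
print(row(T0,G,30))
E
```

```text
['IKError', 'finger_overhang'] 17.0
([-0.554, -0.64, 0.148], [0.0, -0.0, -0.067])
```

Emit:
{"op": "move_arm", "data": {"increments": [[[-0.55, -0.64, 0.15], [0, 0, -0.067]], [[-0.55, -0.64, 0.15], [0, 0, -0.067]], [[-0.55, -0.64, 0.15], [0, 0, -0.067]], [[-0.55, -0.64, 0.15], [0, 0, -0.067]], [[-0.55, -0.64, 0.15], [0, 0, -0.067]], [[-0.55, -0.64, 0.15], [0, 0, -0.067]], [[-0.55, -0.64, 0.15], [0, 0, -0.067]], [[-0.55, -0.64, 0.15], [0, 0, -0.067]], [[-0.55, -0.64, 0.15], [0, 0, -0.067]], [[-0.55, -0.64, 0.15], [0, 0, -0.067]]], "fingers": 0}}

```text
t: 2.2
eef_pos: [260.1, 326.9, 178.6]
eef_rot: [0.144, 0.99, 0.0, 0.0]
contact_force: [-0.6, -0.3, -0.0]
grip_width: 85.3
```

Emit:
{"op": "move_arm", "data": {"increments": [[[-0.55, -0.64, 0.15], [0, 0, -0.067]], [[-0.55, -0.64, 0.15], [0, 0, -0.067]], [[-0.55, -0.64, 0.15], [0, 0, -0.067]], [[-0.55, -0.64, 0.15], [0, 0, -0.067]], [[-0.55, -0.64, 0.15], [0, 0, -0.067]], [[-0.55, -0.64, 0.15], [0, 0, -0.067]], [[-0.55, -0.64, 0.15], [0, 0, -0.067]], [[-0.55, -0.64, 0.15], [0, 0, -0.067]], [[-0.55, -0.64, 0.15], [0, 0, -0.067]], [[-0.55, -0.64, 0.15], [0, 0, -0.067]]]}}

```text
t: 3.45
eef_pos: [335.7, 176.2, 148.6]
eef_rot: [0.094, 0.996, 0.0, 0.0]
contact_force: [-0.2, -0.4, 0.9]
grip_width: 85.5
```

Emit:
{"op": "move_arm", "data": {"increments": [[[-0.55, -0.64, 0.15], [0, 0, -0.067]], [[-0.55, -0.64, 0.15], [0, 0, -0.067]], [[-0.55, -0.64, 0.15], [0, 0, -0.067]], [[-0.55, -0.64, 0.15], [0, 0, -0.067]], [[-0.55, -0.64, 0.15], [0, 0, -0.067]], [[-0.55, -0.64, 0.15], [0, 0, -0.067]], [[-0.55, -0.64, 0.15], [0, 0, -0.067]], [[-0.55, -0.64, 0.15], [0, 0, -0.067]], [[-0.55, -0.64, 0.15], [0, 0, -0.067]], [[-0.55, -0.64, 0.15], [0, 0, -0.067]]]}}

```text
t: 4.7
eef_pos: [426.0, 33.9, 118.6]
eef_rot: [0.044, 0.999, 0.0, 0.0]
contact_force: [0.7, -0.1, 0.0]
grip_width: 85.8
```

Emit:
{"op": "move_arm", "data": {"increments": [[[0, 0, 1], [0, 0, 0]], [[0, 0, 1], [0, 0, 0]], [[0, 0, 1], [0, 0, 0]], [[0, 0, 1], [0, 0, 0]], [[0, 0, 0.5], [0, 0, 0]], [[0, 0, 0.4], [0, 0, 0]], [[0, 0, 0], [0, 0, 0]]]}}

```text
t: 5.58
eef_pos: [425.9, 34.8, 20.6]
eef_rot: [0.044, 0.999, -0.0, -0.0]
contact_force: [-0.5, -1.0, 0.1]
grip_width: 85.4
```

Run:
```python
from h import *
st=readout.get_state();print(st["eef_pos"],st["contact_force"],st["joint_pos"])
s=eyes.snapshot("scene");im=s["pixels"]
u=proj(s,st["eef_pos"]).astype(int);print(u)
x,y=max(u[0]-130,0),max(u[1]-130,0)
cv2.imwrite("pics/side.png",cv2.resize(im[y:y+200,x:x+260],None,fx=3,fy=3,interpolation=cv2.INTER_CUBIC))
t=np.array([469.7,33,-.087]); psi=lambda yaw:np.pi/2+yaw
a=toworld(t,[-29,0]); G1=goal(a[0],a[1],20,psi(t[2]))
print("touch",row(tf(),G1,3))
c=toworld(B,[-85,98]); t2=np.array([c[0],c[1],B[2]+.25]); a=toworld(t2,[-29,0]); G2=goal(a[0],a[1],20,psi(t2[2]))
print("t2",t2,"push",row(G1,G2,20))
```

```text
[425.85140348  34.82803122  20.56000626] [-0.48246399 -1.03705312  0.12715374] [ 8.16091134e-02  2.76163746e-01 -6.76920516e-01  6.18155283e-01
 -7.79708440e-06  1.69888143e-01]
[275 244]
touch ([-0.241, 0.031, 0.015], [0.0, 0.001, -0.003])
t2 [5.62092553e+02 1.79595565e+01 1.37000000e-01] push ([-0.23, -0.06, 0.0], [0.0, 0.0, -0.075])
```

View pics/side.png

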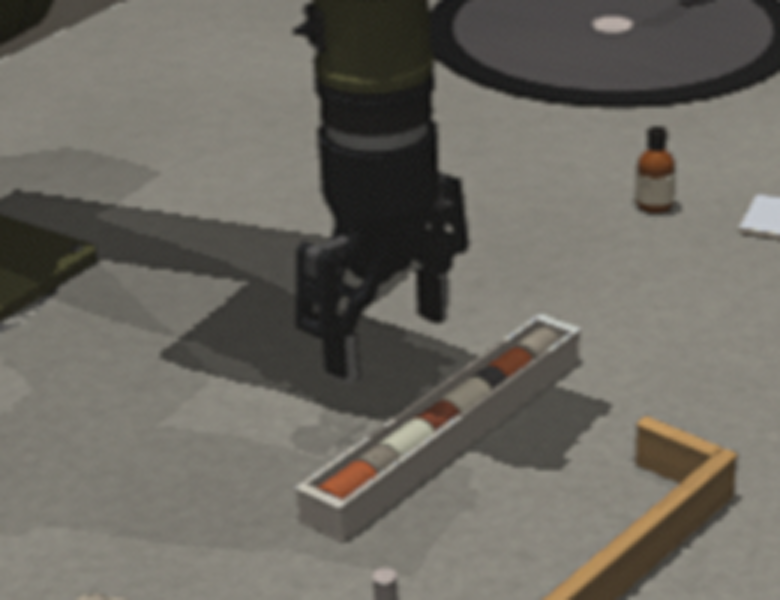

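The side view shows the open fingers behind the tray, with the tips looking a little above the bench. I'll check the tip height.

Run:
```python
from h import *
s=eyes.snapshot("scene")
for z in(0,8,16,24): print(z,[np.round((proj(s,(426+dx,35-50*e+4*e,z))-[145,114])*3) for dx in(0,) for e in(1,-1)])
```

```text
0 [array([354., 450.]), array([430., 385.])]
8 [array([353., 440.]), array([430., 375.])]
16 [array([352., 430.]), array([430., 365.])]
24 [array([352., 420.]), array([429., 356.])]
```

Run:
```python
from h import *
s=eyes.snapshot("scene")
t=np.array([469.7,33,-.087])
for c in((-18,-130),(18,-130),(-18,130),(18,130)):
    p=toworld(t,c); print(c,np.round((proj(s,(*p,28))-[145,114])*3))
V=np.array(s["view"]);print("cam",-V[:3,:3].T@V[:3,3])
print(np.round((proj(s,(554.4,-158,50))-[145,114])*3), tf())
```

```text
(-18, -130) [291. 487.]
(18, -130) [335. 507.]
(-18, 130) [536. 312.]
(18, 130) [577. 327.]
cam [1044.64269699 -805.16614872  706.60424853]
[382. 574.] [[-9.96109220e-01  8.81206877e-02  1.08036760e-03  4.26625768e+02]
 [ 8.81208288e-02  9.96109789e-01  8.36958373e-05  3.49790383e+01]
 [-1.06878940e-03  1.78573083e-04 -9.99999413e-01  2.11874216e+01]
 [ 0.00000000e+00  0.00000000e+00  0.00000000e+00  1.00000000e+00]]
```

Run:
```python
from h import *
s=eyes.snapshot("top");c=s["pixels"][225:335,230:400]
cs=eyes.snapshot("scene")["pixels"][204:314,190:360]
k=lambda a:cv2.resize(a,None,fx=4,fy=2.6,interpolation=cv2.INTER_CUBIC)
f=lambda a:cv2.resize(np.clip(a.astype(float)*2,0,255).astype(np.uint8),(600,300*110*2//170*1),interpolation=cv2.INTER_CUBIC)
a,b=[cv2.resize(np.clip(v.astype(float)*2.2,0,255).astype(np.uint8),None,fx=2.7*1,fy=2.7,interpolation=cv2.INTER_CUBIC) for v in(c,cs)]
cv2.imwrite("pics/two.png",np.vstack([a,b])); print(a.shape)
for e in(57,42,-42,-57):
  for z in (4,16): print(e,z,np.round((proj(s,(426,35+e,z))-[230,225])*2.7))
```

```text
(297, 459, 3)
57 4 [165. 189.]
57 16 [164. 187.]
42 4 [186. 189.]
42 16 [185. 187.]
-42 4 [303. 190.]
-42 16 [304. 188.]
-57 4 [324. 190.]
-57 16 [325. 188.]
```

View pics/two.png

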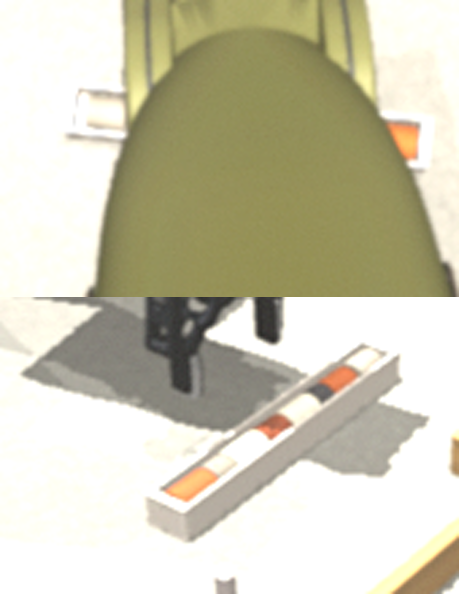

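Run:
```python
from h import *
s=eyes.snapshot("scene")
for z in(5,20,35,50,60): print(z,np.round(back(s,(258.5,239.5),z)),np.round(back(s,(290,220),z)), np.round(back(s,(254,239),z)), np.round(back(s,(264,239),z)))
```

```text
5 [370.  51.   5.] [384. 151.   5.] [361.  48.   5.] [379.  59.   5.]
20 [385.  33.  20.] [398. 131.  20.] [376.  30.  20.] [393.  40.  20.]
35 [399.  15.  35.] [412. 110.  35.] [390.  11.  35.] [408.  22.  35.]
50 [414.  -4.  50.] [426.  90.  50.] [405.  -7.  50.] [422.   3.  50.]
60 [423. -16.  60.] [435.  76.  60.] [415. -19.  60.] [431.  -9.  60.]
```

Run:
```python
from h import *
g=eyes.snapshot("scene")["pixels"][205:275,230:330]
a=cv2.resize(g,None,fx=7,fy=7,interpolation=cv2.INTER_NEAREST).astype(float)
a=np.clip((a-15)*3,0,255).astype(np.uint8)
cv2.imwrite("pics/tip.png",a)
w_=eyes.snapshot("wrist");print(np.array(w_["T_tool_cam"]).round(2));cv2.imwrite("pics/wrist.png",w_["pixels"])
```

```text
[[   0.      0.94    0.33   85.04]
 [   1.     -0.      0.     -0.49]
 [   0.      0.33   -0.94 -166.87]
 [   0.      0.      0.      1.  ]]
```

View pics/tip.png

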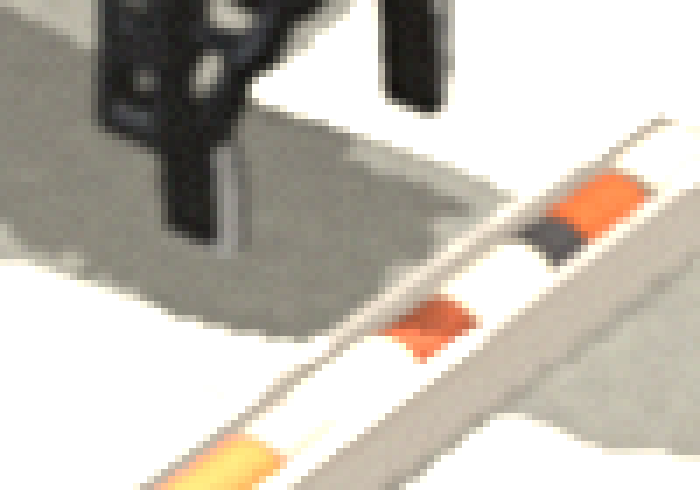

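View pics/wrist.png

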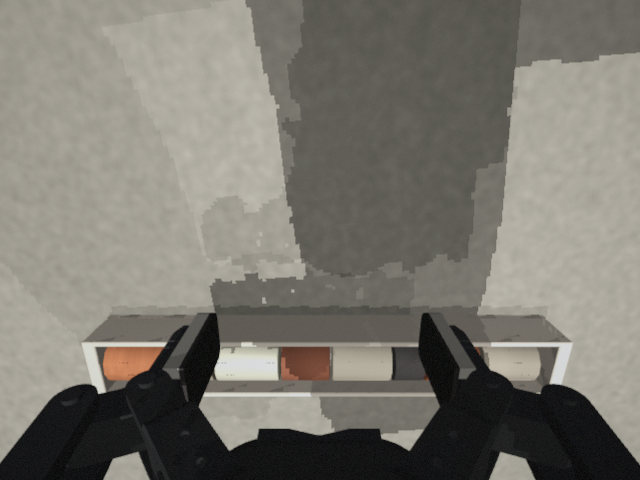

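The wrist view shows the tray ahead of both fingers, with pads near (205,345) and (440,345). I'll work out the tip height from this camera too.

Run:
```python
from h import *
w_=eyes.snapshot("wrist");K=np.array(w_["camera_matrix"]);Ti=np.linalg.inv(np.array(w_["T_tool_cam"]))
print(K)
def pj(p):
    c=Ti[:3,:3]@np.array(p,float)+Ti[:3,3];q=K@np.array([c[0],-c[1],-c[2]]);return np.round(q[:2]/q[2])
for h in(17,4,-10,-20,-35):
    print(h,[pj((x,y,h)) for y in(-42.5,42.5) for x in(11,-11)])
T=tf();Tw=np.linalg.inv(T)
t=np.array([469.7,33,-.087])
for c in((-18,-130),(18,-130),(-18,130),(18,130)):
    p=toworld(t,c); print(c,pj((Tw@np.array([*p,28,1]))[:3]))
```

```text
[[353.49244742   0.         318.81979424]
 [  0.         353.49244742 242.00904089]
 [  0.           0.           1.        ]]
17 [array([244., 259.]), array([247., 294.]), array([396., 259.]), array([393., 294.])]
4 [array([239., 268.]), array([242., 305.]), array([401., 268.]), array([398., 306.])]
-10 [array([233., 280.]), array([236., 319.]), array([407., 280.]), array([404., 319.])]
-20 [array([228., 289.]), array([232., 330.]), array([412., 289.]), array([408., 330.])]
-35 [array([219., 305.]), array([224., 349.]), array([421., 305.]), array([416., 349.])]
(-18, -130) [ 78. 340.]
(18, -130) [ 92. 395.]
(-18, 130) [569. 340.]
(18, 130) [554. 394.]
```

Both cameras put the open fingertips well above the nominal height (about z 55). I'll shut the fingers and look once more before trusting either figure.

Emit:
{"op": "move_arm", "data": {"increments": [[[0, 0, 0], [0, 0, 0]], [[0, 0, 0], [0, 0, 0]], [[0, 0, 0], [0, 0, 0]], [[0, 0, 0], [0, 0, 0]], [[0, 0, 0], [0, 0, 0]], [[0, 0, 0], [0, 0, 0]]], "fingers": 1, "squeeze": 20}}

```text
t: 6.78
eef_pos: [426.0, 34.9, 20.7]
eef_rot: [0.044, 0.999, -0.0, -0.0]
contact_force: [-0.5, 0.2, -0.4]
grip_width: -0.4
```

Run:
```python
from h import *
s=eyes.snapshot("scene");g=s["pixels"][205:275,230:330]
a=cv2.resize(g,(600,420),interpolation=cv2.INTER_NEAREST).astype(float)
a=np.clip((a-15)*3,0,255).astype(np.uint8)
b=eyes.snapshot("wrist")["pixels"][230:410,180:460]
b=cv2.resize(np.clip(b*1.5,0,255).astype(np.uint8),(250,160))
b2=np.zeros((160,600,3),np.uint8);b2[:,:250]=b
cv2.imwrite("pics/shut.png",np.vstack([a,b2]))
st=readout.get_state();print(st["eef_pos"],st["grip_width"])
for z in(0,5,20,35,50):print(z,np.round((proj(s,(426,35,z))-[230,205])*6))
```

```text
[426.05833037  34.94386087  20.69458191] 0.11815688617609896
0 [276. 286.]
5 [275. 274.]
20 [273. 238.]
35 [271. 201.]
50 [269. 163.]
```

View pics/shut.png

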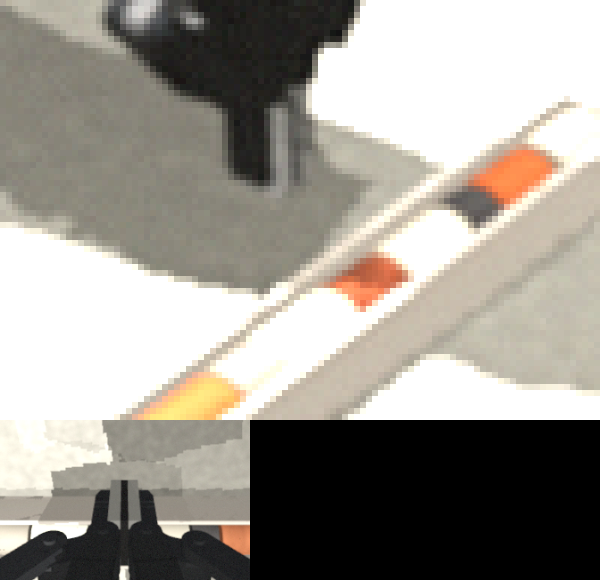

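Even shut, the tips look about z 40 in both cameras, when they should be at z 4. I'll feel for the bench in small steps.

Emit:
{"op": "move_arm", "data": {"increments": [[[0, 0, 0.05], [0, 0, 0]], [[0, 0, 0.05], [0, 0, 0]], [[0, 0, 0.05], [0, 0, 0]], [[0, 0, 0.05], [0, 0, 0]], [[0, 0, 0], [0, 0, 0]]]}}

```text
t: 7.5
eef_pos: [426.0, 35.0, 16.6]
eef_rot: [0.044, 0.999, -0.0, -0.0]
contact_force: [0.6, 0.4, 0.2]
grip_width: 0.1
```

Emit:
{"op": "move_arm", "data": {"increments": [[[0, 0, 0.05], [0, 0, 0]], [[0, 0, 0], [0, 0, 0]]]}}

```text
t: 7.75
eef_pos: [426.0, 35.0, 15.6]
eef_rot: [0.044, 0.999, -0.0, -0.0]
contact_force: [-0.6, 0.1, -1.0]
grip_width: -0.2
```

Emit:
{"op": "move_arm", "data": {"increments": [[[0, 0, 0.1], [0, 0, 0]], [[0, 0, 0], [0, 0, 0]]]}}

```text
t: 8.0
eef_pos: [425.9, 35.0, 13.5]
eef_rot: [0.044, 0.999, -0.0, -0.0]
contact_force: [0.9, 0.8, 0.1]
grip_width: 0.3
```

Emit:
{"op": "move_arm", "data": {"increments": [[[0, 0, 0.1], [0, 0, 0]], [[0, 0, 0], [0, 0, 0]]]}}

```text
t: 8.25
eef_pos: [425.9, 34.9, 11.5]
eef_rot: [0.044, 0.999, -0.0, -0.0]
contact_force: [-0.8, 0.7, 0.1]
grip_width: -0.2
```

Emit:
{"op": "move_arm", "data": {"increments": [[[0, 0, 0.1], [0, 0, 0]], [[0, 0, 0.1], [0, 0, 0]], [[0, 0, 0], [0, 0, 0]]]}}

```text
t: 8.62
eef_pos: [425.9, 34.9, 7.5]
eef_rot: [0.044, 0.999, -0.0, -0.0]
contact_force: [0.1, 0.1, 0.3]
grip_width: -0.4
```

No contact at TCP z 7.5, so the real tips are well behind the documented position. I'll keep feeling downward to calibrate the tip height.

Emit:
{"op": "move_arm", "data": {"increments": [[[0, 0, 0.3], [0, 0, 0]], [[0, 0, 0.3], [0, 0, 0]], [[0, 0, 0], [0, 0, 0]]]}}

```text
t: 9.0
eef_pos: [425.3, 34.9, -4.9]
eef_rot: [0.044, 0.999, -0.0, -0.001]
contact_force: [0.2, -0.2, -0.3]
grip_width: 0.1
```

Emit:
{"op": "move_arm", "data": {"increments": [[[0, 0, 0.15], [0, 0, 0]], [[0, 0, 0.05], [0, 0, 0]], [[0, 0, 0], [0, 0, 0]]]}}

```text
t: 9.38
eef_pos: [426.0, 34.9, -8.3]
eef_rot: [0.044, 0.999, -0.0, -0.0]
contact_force: [-0.1, -0.0, -0.9]
grip_width: 0.0
```

Emit:
{"op": "move_arm", "data": {"increments": [[[0, 0, 0.1], [0, 0, 0]], [[0, 0, 0.05], [0, 0, 0]], [[0, 0, 0], [0, 0, 0]]]}}

```text
t: 9.75
eef_pos: [426.0, 35.0, -11.4]
eef_rot: [0.044, 0.999, -0.0, -0.0]
contact_force: [-0.7, -0.4, -0.4]
grip_width: -0.2
```

Emit:
{"op": "move_arm", "data": {"increments": [[[0, 0, 0], [0, 0, 0]], [[0, 0, 0], [0, 0, 0]], [[0, 0, 0], [0, 0, 0]], [[0, 0, 0.2], [0, 0, 0]], [[0, 0, 0.25], [0, 0, 0]], [[0, 0, 0.2], [0, 0, 0]], [[0, 0, 0], [0, 0, 0]]], "fingers": 0}}

```text
t: 10.62
eef_pos: [425.5, 34.9, -24.8]
eef_rot: [0.044, 0.999, -0.0, -0.001]
contact_force: [0.3, 0.7, 0.4]
grip_width: 85.4
```

Run:
```python
from h import *
s=eyes.snapshot("scene");st=readout.get_state();print(st["eef_pos"],st["contact_force"])
g=cv2.cvtColor(s["pixels"],cv2.COLOR_BGR2GRAY)
# dark pixels (fingers) near each predicted finger column: lowest dark row -> height
for e in(50,-50):
    for x in(426,):
        cols=[];
        u0=proj(s,(426,35+e,0))
        for du in range(-6,7,2):
            c=int(round(u0[0]))+du; r=int(u0[1]); col=g[r-40:r+8,c]; d=np.where(col<22)[0]
            cols.append((du,(r-40+d.max()) if len(d) else None))
        print(e,u0.round(1),cols,proj(s,(426,35+e,10)).round(1))
t=np.array([469.7,33,-.087]); psi=lambda yaw:np.pi/2+yaw
a=toworld(t,[-29,0]); G1=goal(a[0],a[1],-25,psi(t[2]))
print("touch",row(tf(),G1,3))
```

```text
[425.76781827  34.90933363 -24.559587  ] [-0.18533224 -0.70782313 -0.23539503]
50 [289.5 241.3] [(-6, None), (-4, None), (-2, None), (0, None), (2, None), (4, None), (6, None)] [289.3 237.3]
-50 [261.7 264.9] [(-6, None), (-4, None), (-2, None), (0, None), (2, None), (4, None), (6, None)] [261.4 260.8]
touch ([-0.249, 0.032, 0.007], [-0.0, -0.002, -0.003])
```

Emit:
{"op": "move_arm", "data": {"increments": [[[-0.25, 0.03, 0], [0, 0, 0]], [[-0.25, 0.03, 0], [0, 0, 0]], [[-0.25, 0.03, 0], [0, 0, 0]], [[-0.23, -0.06, 0], [0, 0, -0.075]], [[-0.23, -0.06, 0], [0, 0, -0.075]], [[-0.23, -0.06, 0], [0, 0, -0.075]], [[-0.23, -0.06, 0], [0, 0, -0.075]], [[-0.23, -0.06, 0], [0, 0, -0.075]]]}}

```text
t: 11.68
eef_pos: [464.3, 27.7, -24.4]
eef_rot: [0.016, 1.0, -0.0, 0.0]
contact_force: [-1.4, 0.8, -0.6]
grip_width: 85.3
```

```bash
cat >> h.py <<'E'
WK=None
def wproj(w_,T,p):
    K=np.array(w_["camera_matrix"]);Ti=np.linalg.inv(np.array(w_["T_tool_cam"]))@np.linalg.inv(T)
    c=Ti[:3,:3]@np.array(p,float)+Ti[:3,3];q=K@np.array([c[0],-c[1],-c[2]]);return q[:2]/q[2]
def trayfit(p0,cam="scene"):
    """tray pose by masked silhouette fit in the scene camera"""
    s=eyes.snapshot(cam);m=netmask("core_tray",cam)
    if m is None: return None
    r=fit(s,TRAY,m,p0);return r[0],r[1],s
def report(p0,cam="scene"):
    r=trayfit(p0,cam)
    if r is None: print("no mask");return
    p=r[0];b=inframe(B,p);th=p[2]-B[2]
    print(cam,"tray",p.round(3),"err",round(r[1],3),"in bay",b.round(1),"th",round(th,3),
     "L",inframe(B,toworld(p,[0,130])).round(1),"R",inframe(B,toworld(p,[0,-130])).round(1))
    return p
E
python3 - <<'E'
from h import *
st=readout.get_state();print(st["t"],st["eef_pos"],st["contact_force"],np.array(st["wrist_torque"]).round(2))
t=np.array([485,33,-.05])
report(t);report(t,"top")
E
```

```text
11.675 [464.26001202  27.68557911 -24.37381534] [-1.40487227  0.78369213 -0.55862905] [ 0.06  0.31 -0.04]
scene tray [-9.086460e+02  2.522986e+03  1.600000e-02] err 1.0 in bay [-1828.8  2421.2] th 0.129 L [-1845.6  2550.1] R [-1812.   2292.3]
top tray [ 4.94907e+02  2.90180e+01 -2.60000e-02] err 4.66 in bay [-153.   101.4] th 0.087 L [-164.3  230.9] R [-141.7  -28.1]
```

Run:
```python
from h import *
s=eyes.snapshot("scene")
t=np.array([494,29,-.026]); pm=render(s,TRAY,t)
for n in("core_tray","left_end","right_end"):
  for a in eyes.silhouettes(n,"scene"):
    m=a["region"].astype(float); print(n,round(a["conf"],2),m.sum(),pm.sum(),(m*pm).sum())
    if (m*pm).sum()>.6*pm.sum(): print(fit(s,TRAY,m,t))
```

```text
core_tray 0.72 2445.0 2446.286274509804 2401.7921568627453
(array([ 4.93556753e+02,  2.82282388e+01, -3.19949318e-02]), np.float64(0.03025622518946229))
core_tray 0.7 597.0 2446.286274509804 0.0
left_end 0.75 2380.0 2446.286274509804 2357.537254901961
(array([ 4.93430095e+02,  2.78515608e+01, -2.68980317e-02]), np.float64(0.03813643104300543))
right_end 0.91 2293.0 2446.286274509804 2285.619607843137
(array([ 4.93450166e+02,  2.76619840e+01, -2.13300412e-02]), np.float64(0.06512061431637635))
```

```bash
cat >> h.py <<'E'
def trayfit(p0,cam="scene"):
    s=eyes.snapshot(cam);pm=render(s,TRAY,p0);best=None
    for n in("core_tray","left_end","right_end"):
        for a in eyes.silhouettes(n,cam):
            m=a["region"].astype(float);o=(m*pm).sum()/np.maximum(m,pm).sum()
            if best is None or o>best[0]: best=(o,m)
        if best and best[0]>.5: break
    r=fit(s,TRAY,best[1],p0);return r[0],r[1],s
E
python3 - <<'E'
from h import *
c=toworld(B,[-85,98]); t2=np.array([c[0],c[1],B[2]+.25]); a=toworld(t2,[-29,0]); G2=goal(a[0],a[1],-24.5,np.pi/2+t2[2])
print(row(tf(),G2,15))
E
```

```text
([-0.228, -0.059, 0.002], [-0.0, 0.0, -0.075])
```

Emit:
{"op": "move_arm", "data": {"increments": [[[-0.23, -0.06, 0], [0, 0, -0.075]], [[-0.23, -0.06, 0], [0, 0, -0.075]], [[-0.23, -0.06, 0], [0, 0, -0.075]], [[-0.23, -0.06, 0], [0, 0, -0.075]], [[-0.23, -0.06, 0], [0, 0, -0.075]], [[-0.23, -0.06, 0], [0, 0, -0.075]], [[-0.23, -0.06, 0], [0, 0, -0.075]], [[-0.23, -0.06, 0], [0, 0, -0.075]]]}}

```text
t: 13.08
eef_pos: [500.9, 18.5, -24.3]
eef_rot: [-0.029, 1.0, -0.0, 0.0]
contact_force: [-1.6, -0.1, -2.4]
grip_width: 85.5
```

Emit:
{"op": "move_arm", "data": {"increments": [[[-0.23, -0.06, 0], [0, 0, -0.075]], [[-0.23, -0.06, 0], [0, 0, -0.075]], [[-0.23, -0.06, 0], [0, 0, -0.075]], [[-0.23, -0.06, 0], [0, 0, -0.075]], [[-0.23, -0.06, 0], [0, 0, -0.075]], [[-0.23, -0.06, 0], [0, 0, -0.075]], [[-0.23, -0.06, 0], [0, 0, -0.075]]]}}

```text
t: 13.95
eef_pos: [533.7, 13.1, -24.3]
eef_rot: [-0.069, 0.998, -0.0, 0.0]
contact_force: [-1.5, 0.1, -1.4]
grip_width: 85.5
```

Run:
```python
from h import *
st=readout.get_state();print(st["t"],st["eef_pos"],st["contact_force"])
p=report(np.array([562,18,.137]))
# retreat then go round left end: TCP over left of left end, tool y along tray y, shut: back face 14.5 from TCP
tool=inframe(p,st["eef_pos"]);print("tool in tray",tool)
s=eyes.snapshot("scene")
r=eyes.look_for("post","scene");print([(inframe(B,w(s,a["xyz"])),a["conf"]) for a in r])
```

```text
13.95 [533.71620287  13.11080875 -24.30428419] [-1.5486408   0.08198143 -1.43678729]
scene tray [5.61391e+02 1.87370e+01 1.42000e-01] err 0.033 in bay [-85.8  98.7] th 0.255 L [-118.6  224.5] R [-53.  -27.1]
tool in tray [-28.19248156  -1.64686699]
[(array([-70.15267544, -74.99316029]), 0.78)]
```

Emit:
{"op": "move_arm", "data": {"increments": [[[0.8, 0, 0], [0, 0, 0]], [[0, 0, -1], [0, 0, 0]], [[0, 0, -1], [0, 0, 0]], [[0, 0, -1], [0, 0, 0]]], "fingers": 1}}

```text
t: 14.65
eef_pos: [518.3, 11.0, 36.8]
eef_rot: [-0.068, 0.998, -0.0, 0.001]
contact_force: [0.2, -0.0, 0.0]
grip_width: 12.4
```

Emit:
{"op": "move_arm", "data": {"increments": [[[-0.275, 0.98, 0], [0, 0, 0]], [[-0.275, 0.98, 0], [0, 0, 0]], [[-0.275, 0.98, 0], [0, 0, 0]], [[-0.275, 0.98, 0], [0, 0, 0]], [[-0.275, 0.98, 0], [0, 0, 0]], [[-0.275, 0.98, 0], [0, 0, 0]], [[-0.275, 0.98, 0], [0, 0, 0]], [[-0.275, 0.98, 0], [0, 0, 0]], [[0, 0, 0], [0, 0, 0]]]}}

```text
t: 15.78
eef_pos: [540.3, 174.1, 35.7]
eef_rot: [-0.069, 0.998, 0.0, 0.0]
contact_force: [1.1, -0.5, -0.6]
grip_width: -0.4
```

Run:
```python
from h import *
st=readout.get_state();print(st["t"],st["eef_pos"],st["contact_force"])
p=report(np.array([561.4,18.7,.142]))
print("tool in tray",inframe(p,st["eef_pos"]),"psi-yaw",2*np.arctan2(st["eef_rot"][1],st["eef_rot"][0]))
a=toworld(p,[0,155]);print(row(tf(),goal(*a,st["eef_pos"][2],np.pi/2+p[2]),1))
```

```text
15.775 [540.27444665 174.06015363  35.68066287] [ 1.12199059 -0.46288317 -0.60708486]
scene tray [5.62103e+02 1.92870e+01 1.43000e-01] err 0.059 in bay [-85.1  99.3] th 0.256 L [-118.1  225.1] R [-52.2 -26.4]
tool in tray [  0.49298184 156.30424855] psi-yaw 3.2804569525976213
([-0.023, 0.014, -0.006], [-0.004, -0.003, -0.041])
```

Emit:
{"op": "move_arm", "data": {"increments": [[[0, 0, 1], [0, 0, 0]], [[0, 0, 1], [0, 0, 0]], [[0, 0, 0.4], [0, 0, 0]], [[0, -0.2, 0], [0, 0, 0]], [[0, -0.2, 0], [0, 0, 0]], [[0, -0.2, 0], [0, 0, 0]]]}}

```text
t: 16.62
eef_pos: [542.1, 160.8, -11.5]
eef_rot: [-0.068, 0.998, 0.001, 0.001]
contact_force: [-0.0, 2.5, 0.5]
grip_width: -0.0
```

Emit:
{"op": "move_arm", "data": {"increments": [[[0, -0.25, 0], [0, 0, 0]], [[0, -0.25, 0], [0, 0, 0]], [[0, -0.25, 0], [0, 0, 0]], [[0, -0.25, 0], [0, 0, 0]], [[0, -0.25, 0], [0, 0, 0]], [[0, -0.25, 0], [0, 0, 0]], [[0, -0.25, 0], [0, 0, 0]], [[0, -0.25, 0], [0, 0, 0]]]}}

```text
t: 17.62
eef_pos: [547.5, 121.5, -11.6]
eef_rot: [-0.069, 0.998, 0.001, 0.001]
contact_force: [-0.4, 5.0, 5.3]
grip_width: 0.1
```

Run:
```python
from h import *
st=readout.get_state();print(st["t"],st["eef_pos"],st["contact_force"])
p=report(np.array([567,-20,.142]))
print("tool in tray",inframe(p,st["eef_pos"]))
```

```text
17.625 [547.48271718 121.45238572 -11.6496765 ] [-0.44856125  4.97552162  5.3424834 ]
scene tray [ 5.6856e+02 -2.1851e+01  1.3900e-01] err 0.033 in bay [-74.1  59.2] th 0.252 L [-106.6  185.1] R [-41.6 -66.7]
tool in tray [ -0.94796094 144.84208624]
```

Emit:
{"op": "move_arm", "data": {"increments": [[[0, -0.24, -0.1], [0, 0, 0]], [[0, -0.24, 0], [0, 0, 0]], [[0, -0.24, 0], [0, 0, 0]], [[0, -0.24, 0], [0, 0, 0]], [[0, -0.24, 0], [0, 0, 0]], [[0, -0.24, 0], [0, 0, 0]]]}}

```text
t: 18.48
eef_pos: [550.6, 91.8, -10.5]
eef_rot: [-0.068, 0.998, -0.0, -0.0]
contact_force: [0.4, 2.2, -1.2]
grip_width: -0.2
```

Emit:
{"op": "move_arm", "data": {"increments": [[[0, -0.24, 0], [0, 0, 0]], [[0, -0.24, 0], [0, 0, 0]], [[0, -0.24, 0], [0, 0, 0]], [[0, -0.24, 0], [0, 0, 0]], [[0, -0.24, 0], [0, 0, 0]], [[0, -0.24, 0], [0, 0, 0]]]}}

```text
t: 19.23
eef_pos: [554.7, 63.4, -10.3]
eef_rot: [-0.068, 0.998, -0.0, -0.0]
contact_force: [-0.2, 2.4, -0.6]
grip_width: 0.0
```

Run:
```python
from h import *
st=readout.get_state();print(st["t"],st["eef_pos"],st["contact_force"])
p=report(np.array([577,-78,.142]));report(p,"top")
print("tool in tray",inframe(p,st["eef_pos"]),"post-in-tray",inframe(p,toworld(B,[-73.3,-78.3])))
```

```text
19.225 [554.69916592  63.44619421 -10.28769804] [-0.2371023   2.37053297 -0.58736837]
scene tray [ 5.75441e+02 -7.86220e+01  1.42000e-01] err 0.065 in bay [-60.8   3.5] th 0.255 L [-93.7 129.3] R [ -28.  -122.2]
top tray [ 5.75883e+02 -8.43480e+01  1.44000e-01] err 0.808 in bay [-59.8  -2.1] th 0.257 L [-92.7 123.6] R [ -26.8 -127.8]
tool in tray [ -0.37390755 143.5739282 ] post-in-tray [-32.7228349  -76.03957323]
```

Emit:
{"op": "move_arm", "data": {"increments": [[[0, 0.5, 0], [0, 0, 0]], [[0, 0, -1], [0, 0, 0]], [[0, 0, -1], [0, 0, 0]], [[0.45, -1, 0], [0, 0, 0]], [[0.45, -1, 0], [0, 0, 0]], [[0.45, -1, 0], [0, 0, 0]], [[0.45, -1, 0], [0, 0, 0]], [[0.45, -1, 0], [0, 0, 0]], [[0, -0.7, 0], [0, 0, 0]], [[0, 0, 0], [0, 0, 0]]]}}

```text
t: 20.68
eef_pos: [524.4, -46.4, 29.4]
eef_rot: [-0.067, 0.998, 0.0, 0.0]
contact_force: [0.5, -0.1, -0.2]
grip_width: 0.1
```

Emit:
{"op": "move_arm", "data": {"increments": [[[0, 0, 0.3], [0, 0, 0]], [[0, 0, 0.3], [0, 0, 0]], [[0, 0, 0], [0, 0, 0]], [[0, 0, 0], [0, 0, 0]], [[0, 0, 1], [0, 0, 0]], [[0, 0, 0.8], [0, 0, 0]], [[0, 0, 0.3], [0, 0, 0]], [[0, 0, 0], [0, 0, 0]]], "fingers": 0}}

```text
t: 21.68
eef_pos: [524.2, -45.3, -24.4]
eef_rot: [-0.068, 0.998, 0.0, -0.0]
contact_force: [-0.4, 0.0, 0.1]
grip_width: 85.0
```

Run:
```python
from h import *
st=readout.get_state();print(st["t"],st["eef_pos"],st["contact_force"],st["grip_width"])
p=report(np.array([575.5,-79,.142]))
print("tool in tray",inframe(p,st["eef_pos"]))
c=toworld(B,[-19,inframe(B,p)[1]-1]); f=np.array([c[0],c[1],B[2]])
g=lambda p:goal(*toworld(p,[-29,40]),-24.5,np.pi/2+p[2])
print(row(tf(),g(p),3),row(g(p),g(f),14))
```

```text
21.675 [524.15518351 -45.31953985 -24.38120392] [-0.41560261  0.03408964  0.06374567] 85.01836032267371
scene tray [ 5.75789e+02 -7.88210e+01  1.43000e-01] err 0.093 in bay [-60.5   3.4] th 0.256 L [-93.4 129.2] R [ -27.6 -122.4]
tool in tray [-46.33990538  40.50951007]
([-0.277, -0.004, 0.013], [-0.001, 0.002, -0.013]) ([-0.183, 0.004, 0.0], [0.0, 0.0, 0.122])
```

Emit:
{"op": "move_arm", "data": {"increments": [[[-0.28, 0, 0], [0, 0, 0]], [[-0.28, 0, 0], [0, 0, 0]], [[-0.28, 0, 0], [0, 0, 0]], [[-0.18, 0, 0], [0, 0, 0.12]], [[-0.18, 0, 0], [0, 0, 0.12]], [[-0.18, 0, 0], [0, 0, 0.12]], [[-0.18, 0, 0], [0, 0, 0.12]], [[-0.18, 0, 0], [0, 0, 0.12]], [[-0.18, 0, 0], [0, 0, 0.12]], [[-0.18, 0, 0], [0, 0, 0.12]]]}}

```text
t: 23.02
eef_pos: [566.5, -41.1, -24.4]
eef_rot: [-0.005, 1.0, -0.0, 0.0]
contact_force: [-1.9, 0.2, -0.3]
grip_width: 85.4
```

Run:
```python
from h import *
st=readout.get_state();print(st["t"],st["eef_pos"],st["contact_force"],st["grip_width"])
p=report(np.array([596,-82,.02]))
print("tool in tray",inframe(p,st["eef_pos"]))
c=toworld(B,[-19,inframe(B,p)[1]]); f=np.array([c[0],c[1],B[2]])
g=lambda p:goal(*toworld(p,[-29,40]),-24.5,np.pi/2+p[2])
print(row(tf(),g(f),7))
```

```text
23.025 [566.46560854 -41.06537904 -24.36083645] [-1.90392876  0.2256856  -0.25248631] 85.41341479748756
scene tray [ 5.94815e+02 -8.11510e+01  9.00000e-03] err 0.148 in bay [-41.3   3.2] th 0.122 L [-57.1 132.2] R [ -25.5 -125.8]
tool in tray [-27.9903919   40.33726689]
([-0.183, 0.013, 0.002], [-0.0, 0.001, 0.117])
```

Emit:
{"op": "move_arm", "data": {"increments": [[[-0.18, 0.01, 0], [0, 0, 0.12]], [[-0.18, 0.01, 0], [0, 0, 0.12]], [[-0.18, 0.01, 0], [0, 0, 0.12]], [[-0.18, 0.01, 0], [0, 0, 0.12]], [[-0.18, 0.01, 0], [0, 0, 0.12]], [[-0.18, 0.01, 0], [0, 0, 0.11]]]}}

```text
t: 23.88
eef_pos: [587.8, -40.5, -24.3]
eef_rot: [0.048, 0.999, 0.0, -0.0]
contact_force: [-3.6, 0.8, 3.0]
grip_width: 85.5
```

Run:
```python
from h import *
st=readout.get_state();print(st["t"],st["eef_pos"],st["contact_force"],np.array(st["wrist_torque"]).round(2))
p=report(np.array([614,-85,-.1]))
print("tool in tray",inframe(p,st["eef_pos"]),"tool in bay",inframe(B,st["eef_pos"]))
```

```text
23.875 [587.76018184 -40.52555166 -24.27290474] [-3.62466805  0.76104537  3.01663117] [0.16 0.73 0.03]
scene tray [ 6.04024e+02 -7.97400e+01 -4.60000e-02] err 0.52 in bay [-32.3   5.7] th 0.067 L [-41.  135.4] R [ -23.6 -124.1]
tool in tray [-18.04940527  38.42531857] tool in bay [-52.90131031  42.78216622]
```

Emit:
{"op": "move_arm", "data": {"increments": [[[-0.08, 0, 0], [0, 0, 0.06]], [[-0.08, 0, 0], [0, 0, 0.05]], [[-0.05, 0, 0], [0, 0, 0]], [[0, 0, 0], [0, 0, 0]]]}}

```text
t: 24.48
eef_pos: [591.6, -41.0, -24.4]
eef_rot: [0.056, 0.998, -0.0, -0.0]
contact_force: [-3.4, 1.0, 1.5]
grip_width: 85.4
```

Emit:
{"op": "move_arm", "data": {"increments": [[[-0.05, 0, 0], [0, 0, 0]], [[0, 0, 0], [0, 0, 0]]]}}

```text
t: 24.72
eef_pos: [593.0, -41.3, -24.4]
eef_rot: [0.056, 0.998, -0.0, 0.0]
contact_force: [-3.5, 0.4, 1.1]
grip_width: 85.1
```

Emit:
{"op": "move_arm", "data": {"increments": [[[-0.05, 0, 0], [0, 0, 0]], [[-0.05, 0, 0], [0, 0, 0]], [[0, 0, 0], [0, 0, 0]]]}}

```text
t: 25.1
eef_pos: [593.9, -41.2, -24.4]
eef_rot: [0.056, 0.998, 0.0, -0.001]
contact_force: [-4.4, 1.5, 3.0]
grip_width: 85.4
```

Run:
```python
from h import *
st=readout.get_state();print(st["t"],st["eef_pos"],st["contact_force"],np.array(st["wrist_torque"]).round(2))
print("tool in bay",inframe(B,st["eef_pos"]))
w_=eyes.snapshot("wrist");T=tf()
Bp=place(np.array([[0,-152,35],[0,152,35],[0,-152,0],[0,152,0]],float),B)
print("wall",[np.round(wproj(w_,T,p)) for p in Bp])
p=np.array([*toworld(B,[-18,3]),B[2]])
print("tray",[np.round(wproj(w_,T,[*toworld(p,c),28])) for c in((-18,-130),(18,-130),(-18,130),(18,130))])
cv2.imwrite("pics/wr2.png",w_["pixels"][200:])
```

```text
25.1 [593.92308475 -41.1884965  -24.35631531] [-4.38843668  1.45459746  3.03324728] [ 0.14  0.91 -0.21]
tool in bay [-46.70295916  42.81837636]
wall [array([-156.,  459.]), array([587., 460.]), array([-67., 396.]), array([537., 397.])]
tray [array([-110.,  375.]), array([-76., 444.]), array([549., 376.]), array([531., 445.])]
```

View pics/wr2.png

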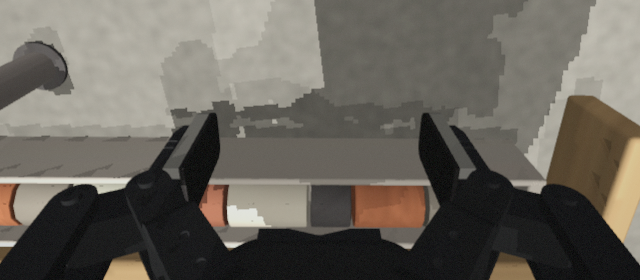

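The wrist view shows the tray's near top edge at row about 380, where flush would be about 376. That leaves roughly 2 mm, so I'll press on until the wall takes the load.

Emit:
{"op": "move_arm", "data": {"increments": [[[-0.05, 0, 0], [0, 0, 0]], [[-0.05, 0, 0], [0, 0, 0]], [[0, 0, 0], [0, 0, 0]], [[0, 0, 0], [0, 0, 0]]]}}

```text
t: 25.65
eef_pos: [593.8, -41.2, -24.4]
eef_rot: [0.056, 0.998, 0.0, -0.002]
contact_force: [-8.8, 2.7, 6.4]
grip_width: 85.0
```

Emit:
{"op": "move_arm", "data": {"increments": [[[-0.05, 0, 0], [0, 0, 0]], [[0, 0, 0], [0, 0, 0]]]}}

```text
t: 25.9
eef_pos: [593.8, -41.3, -24.5]
eef_rot: [0.057, 0.998, 0.0, -0.003]
contact_force: [-10.3, 2.0, 8.8]
grip_width: 85.6
```

The tray is seated on the wall (force climbing, no motion). I'll back off and swing clear to check with the top camera.

Emit:
{"op": "move_arm", "data": {"increments": [[[0.4, 0, 0], [0, 0, 0]], [[1, 0, 0], [0, 0, 0]], [[0.5, 0, -1], [0, 0, 0]], [[0, 0, -1], [0, 0, 0]], [[0, 0, -1], [0, 0, 0]], [[0, 0, -1], [0, 0, 0]], [[0, 0, -1], [0, 0, 0]], [[0.5, 1, 0], [0, 0, 0]], [[0.5, 1, 0], [0, 0, 0]], [[0.5, 1, 0], [0, 0, 0]]], "fingers": 1}}

```text
t: 27.15
eef_pos: [536.5, 27.2, 75.0]
eef_rot: [0.056, 0.998, 0.0, 0.0]
contact_force: [-0.2, 0.5, 0.7]
grip_width: 0.1
```

Emit:
{"op": "move_arm", "data": {"increments": [[[0.5, 1, 0], [0, 0, 0]], [[0.5, 1, 0], [0, 0, 0]], [[0.5, 1, 0], [0, 0, 0]], [[0.5, 1, 0], [0, 0, 0]], [[0.5, 1, 0], [0, 0, 0]], [[0.5, 1, 0], [0, 0, 0]], [[0.5, 1, 0], [0, 0, 0]], [[0.5, 1, 0], [0, 0, 0]], [[0.5, 1, 0], [0, 0, 0]], [[0.5, 1, 0], [0, 0, 0]]]}}

```text
t: 28.4
eef_pos: [459.0, 237.1, 74.9]
eef_rot: [0.056, 0.998, 0.0, 0.0]
contact_force: [-0.5, 0.5, 1.1]
grip_width: 0.0
```

Run:
```python
from h import *
st=readout.get_state();print(st["t"],st["eef_pos"])
p=report(np.array([*toworld(B,[-19,3]),B[2]]),"top")
s=eyes.snapshot("top");im=s["pixels"].copy()
cv2.imwrite("pics/end.png",cv2.resize(im[150:260,285:485],None,fx=4,fy=4,interpolation=cv2.INTER_CUBIC))
for e in((-18,0,0),):
  q=np.array([*toworld(B,[-18,3]),B[2]])
  print([np.round((proj(s,[*toworld(q,c),28])-[285,150])*4) for c in((-18,-130),(18,-130),(-18,130),(18,130))])
```

```text
28.4 [459.00743004 237.10165041  74.94359658]
top tray [ 6.17231e+02 -8.49750e+01 -1.14000e-01] err 0.079 in bay [-18.6   1.9] th -0.001 L [-18.5 131.9] R [ -18.7 -128.1]
[array([650., 255.]), array([655., 185.]), array([122., 192.]), array([131., 123.])]
```

View pics/end.png

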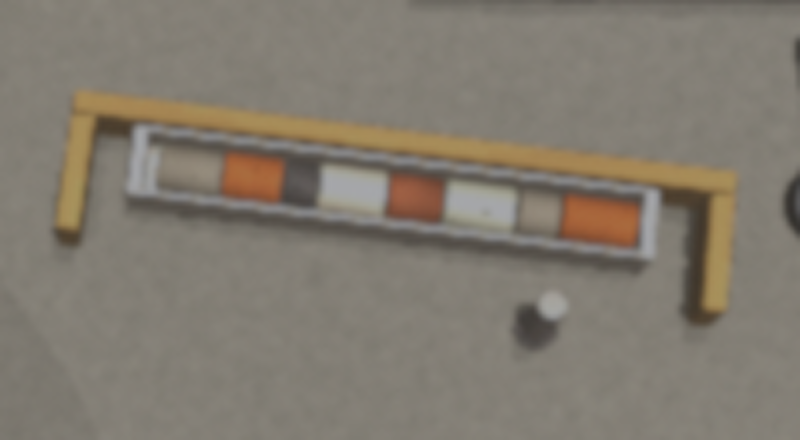

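The top view shows the tray (crop corners (130,123) to (655,260)) flush along the back wall at both ends. Fitted in bay coordinates it is at x -18.6, y +2, with no rotation. I'll hand it in.

Run:
```python
from h import *
s=eyes.snapshot("top")
for n in ["rock_red","rock_grey","beaker","dropper","lens","streak_plate"]:
    r=eyes.look_for(n,"top"); print(n,[np.round(w(s,a["xyz"])) for a in r[:1]])
print(ticket.hand_in())
```

```text
rock_red [array([631., 301.,  32.])]
rock_grey [array([ 416., -249.,   28.])]
beaker [array([ 507., -357.,   49.])]
dropper [array([636., 302.,  32.])]
lens [array([ 627., -307.,   11.])]
streak_plate []
the job is handed in; nothing more can be done
None
```

The tray is in the bay, flush against the back wall, and the job is handed in; the hand-in gave no verdict.

- **How it was done:** I pushed the tray from the robot's side with both open fingers, turning it to about 0.25 rad. Then I pushed its left end along its length with the shut fingers. The right end went in behind the post (about 45 mm beyond it) while the left end was still outside, about 93 mm in front of the back wall's inner face. Finally I swung the left end in and pressed with about 10 N until the wall stopped it. The tray was never gripped.
- **Tray at the end:** the last top-camera fit puts the end points at bay x -18.5 mm (left) and -18.7 mm (right), against the -24 mm limit. The tray's y is +2 mm and its rotation about 0. The last moves ended at about 28 s of the 66 s allowed.
- **Fingertip position disagreed with the description:** shut, the fingertips were at least 20 mm behind the TCP instead of 17 mm ahead of it. I saw this in two cameras and confirmed it by feeling downward, then worked with TCP heights below zero.
- **Bystanders not fully confirmed:** rock_grey, beaker and lens read within about 4 mm of their starts. Rock_red read about 11 mm off, within the 25 mm limit; I put that down to measurement error, as the arm never went near it. The dropper was reported at the rock's place and the streak plate not at all, most likely because the arm hid them. The tool stayed well away from both by plan, but I did not re-measure them.

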